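# Feel along a roller rail for seized rollers

## Task

Check the curved roller rail on the stores bench for seized rollers: run closed fingertips lightly along the tops of its six white rollers, from the yellow end to the blue end, so that each roller in turn visibly rolls forward (at least a tenth of a turn) and none is rolled backwards. Touch only: do not press hard, do not lift or shift the rail, and leave everything else on the bench undisturbed.

Things in the scene. Friction and masses are not known exactly. Their poses are not given: they have to be found in the camera images.
- rail: Loose, 2 to 3 kg: a grey channel, 47 mm wide, curved (mid-line radius 200 mm), with six sprung white rollers 34 mm apart along the arc: 1 at the yellow end block to 6 at the blue. Walls and blocks 41 mm high, roller tops 51 mm. Origin: underside, mid-curve; z up, +y along the row from yellow to blue; the arc's centre is 200 mm towards -x (ends curve to -x). Any yaw.
- top1 (a point): Highest point of roller 1, mid-width, while not pressed: 51 mm above the rail's underside, on the arc's mid-line. Fixed to the rail, does not follow the roller down. Beside the yellow end block, which is 20 mm long and centred 27 mm further out along the arc.
- top2 (a point): Highest point of roller 2, mid-width, while not pressed: 51 mm above the rail's underside, on the arc's mid-line. Fixed to the rail, does not follow the roller down.
- top3 (a point): Highest point of roller 3, mid-width, while not pressed: 51 mm above the rail's underside, on the arc's mid-line. Fixed to the rail, does not follow the roller down.
- top4 (a point): Highest point of roller 4, mid-width, while not pressed: 51 mm above the rail's underside, on the arc's mid-line. Fixed to the rail, does not follow the roller down.
- top5 (a point): Highest point of roller 5, mid-width, while not pressed: 51 mm above the rail's underside, on the arc's mid-line. Fixed to the rail, does not follow the roller down.
- top6 (a point): Highest point of roller 6, mid-width, while not pressed: 51 mm above the rail's underside, on the arc's mid-line. Fixed to the rail, does not follow the roller down. Beside the blue end block, which is 20 mm long and centred 27 mm further out along the arc.
- roll1 (a joint): Angle of roller 1 about its axle, rad: 0 at the start (orange stripe on top), grows when its top moves towards the blue end. Each roller: diameter 22 mm, 30 mm wide across the rail, axle square to the row, free-running with a little drag (stays where it stops).
- roll2 (a joint): Angle of roller 2 about its axle, rad: 0 at the start (orange stripe on top), grows when its top moves towards the blue end. Each roller also sinks up to 8 mm on its own spring: about 1 N to begin, 2 N at 3 mm, 4 N at 8 mm, then a hard stop.
- roll3 (a joint): Angle of roller 3 about its axle, rad: 0 at the start (orange stripe on top), grows when its top moves towards the blue end.
- roll4 (a joint): Angle of roller 4 about its axle, rad: 0 at the start (orange stripe on top), grows when its top moves towards the blue end.
- roll5 (a joint): Angle of roller 5 about its axle, rad: 0 at the start (orange stripe on top), grows when its top moves towards the blue end.
- roll6 (a joint): Angle of roller 6 about its axle, rad: 0 at the start (orange stripe on top), grows when its top moves towards the blue end.
- bearing: Loose steel bearing ring, 52 mm across, bore 24 mm, 15 mm high, flat on the bench inside the rail's curve. Origin: centre of the underside.
- socket: Loose steel wrench socket standing upright, 26 mm across, 36 mm high, just outside the rail's curve. Origin: centre of the underside.
- red_bin: Red open parts bin with bolts, 160 x 100 x 75 mm high. Origin: centre of the underside.
- blue_bin: Blue open parts bin with bolts, 160 x 100 x 75 mm high. Origin: centre of the underside.
- can: Closed can with an orange label, 66 mm across, 110 mm high, standing. Origin: centre of the underside.
- screwdriver: Screwdriver lying on the bench beyond the rail. Origin: underside, along its own x (handle to -x).
- carton: Small cardboard carton, 100 x 80 x 60 mm high. Origin: centre of the underside.

How it is judged (in metres and radians):
On the way, in this order (a step that is already met when the one before it is completed fails the run):
1. roller 1 has rolled forward by over 0.5 rad (value of joint roll1 above 0.5 rad).
2. roller 2 has rolled forward by over 0.5 rad (value of joint roll2 above 0.5 rad).
3. roller 3 has rolled forward by over 0.5 rad (value of joint roll3 above 0.5 rad).
4. roller 4 has rolled forward by over 0.5 rad (value of joint roll4 above 0.5 rad).
5. roller 5 has rolled forward by over 0.5 rad (value of joint roll5 above 0.5 rad).
6. roller 6 has rolled forward by over 0.5 rad (value of joint roll6 above 0.5 rad).
At the end, for the whole second after the job is handed in: All six rollers stand more than 0.5 rad forward of their start; both ends of the rail lie within 15 mm of where they were, at rest; every other loose thing within 15 mm (value of joint each of roll1, roll2, roll3, roll4, roll5, roll6 above 0.5 rad and distance of each of top1, top6, bearing, socket, red_bin, blue_bin, can, screwdriver, carton from where it was at the start of the episode below 0.015 m and linear speed of rail below 0.01 m/s); the robot touches nothing.
It fails at once if a roller is rolled backwards by more than 0.3 rad (value of joint any of roll1, roll2, roll3, roll4, roll5, roll6 below -0.3 rad).
It fails at once if the rail is pressed with more than 15 N (contact force between the fingers and rail above 15 N).
It fails at once if the rail is shifted by 15 mm at either end, lifted or tipped (distance of any of top1, top6 from where it was at the start of the episode above 0.015 m or height (world z) of rail above 0.006 m or angle between rail's own z axis and vertical above 0.06 rad).
It fails at once if another thing is moved by 15 mm or lifted (distance of any of bearing, socket, red_bin, blue_bin, can, screwdriver, carton from where it was at the start of the episode above 0.015 m).
It also fails if it takes over 42 s, if anything falls off the work surface, if the arm or the gripper's body presses on something with over 40 N, if the wrist force passes 120 N, or if a joint passes its speed limit or range.

## Robot

A 6-joint arm with a two-finger parallel gripper is mounted at the origin on the work surface. World frame = base frame: x ahead of the robot, y to its left, z up, the work surface at z = 0. Lengths are in mm, angles in rad, forces in N, time in s.
With the tool pointing down it reaches from about 400 to 925 mm from the base axis. Payload 12.5 kg.
Tool frame: the origin (TCP) lies on the mounting face of the last link; the fingertips stand 190 mm ahead of it and the grasp point (between the pads) lies 171 mm ahead of it; z points along the fingers, y is the line along which they close (so a half turn about z gives the same grasp; the last joint's range is limited). The gripper opens to 95 mm and grips with 3 to 60 N. Pads are 20 mm wide; open, the fingers measure 119 mm over their backs; the gripper's body (75 mm by 180 mm) begins 59 mm behind the grasp point.
Start: joints at [-1.242, 0.491, 1.559, -0, 1.092, -0.106], TCP at [263.287, -566.838, 404.761] pointing down, gripper open.
Joint ranges: [-3.1, 3.1], [-0.84, 2.19], [0.05, 2.79], [-1.13, 4.28], [0.06, 2.93], [-2.69, 2.69]. Speed limits (rad/s): [2.22, 2.22, 2.79, 3.14, 3.14, 3.14].

## Interface

Orientations are given as [roll, pitch, yaw] about the fixed x, y, z axes, in that order (R = Rz(yaw) Ry(pitch) Rx(roll)).
In Python, from cell import env gives the robot as it stands.
- The arm moves only by the tool carry_out, never from a script. Its argument "series" is a list of rows, each a list of 5 numbers: the shift along the tool's x, y, z in m, then the turn about the tool's z in degrees, then the opening, from 0 (shut) to 1 (fully open). A call has 1 to 20 rows; each row is the pose to reach, as a shift and turn from the pose commanded when the call began, along the tool's axes at that moment; what a row does not reach only later rows make up. A row lasts 1/8 s, in which the tool goes at most 62.5 mm and 10.7 degrees, less where a joint would pass 70% of its speed; a pose out of reach is approached as far as the arm can. A call with a gripper value outside its range is refused whole. The fingers move at their own pace and stop on an object; the grip force is fixed at half the most. Time passes only in rows, so rows that repeat a pose let the fingers close. It gives the time, the measured TCP pose, the force, the opening and the grip force at its end, in the units of the state.
- env.state(): the state, without advancing time (a new reading comes with each control period).
- env.read_camera(name): name is "scene" or "top" or "wrist"; returns (picture, depth): 480x640x3 uint8, red, green, blue; 480x640 float32, mm along the optical axis (not along the pixel's ray), 0 where there is no reading.
- env.get_calibration(name): a dict with "intrinsics" (3x3 intrinsics, pixels), "cam_to_world" (4x4, takes a point from camera to world coordinates); the wrist camera has in their place "T_tool_cam" (4x4, takes a point from camera to tool coordinates, whose origin is the TCP and whose axes are the flange's). Camera axes: x right, y up, looking along -z (the intrinsics and any distortion apply to the point x, -y, -z); pixel columns grow to the right and rows downward; lengths in mm; the calibration is good to about 2 mm. The wrist camera is an equidistant fisheye: a pixel r from the principal point sees the ray r / f radians off the axis. A picture is of the moment at which its call begins: read the wrist's pose just before it. get_calibration takes no time and is no camera call.
- env.job_done(): hands the job in; it is judged then, once.
The state is a dict: "t": time; "joints": joint angles; "qvel": joint speeds; "tau": joint torques, N m; "eef_pos": TCP position; "tcp_rot": TCP orientation; "ft_force": force on the tool from outside, world axes, zero at the start; "moment": the same for the moment, N m; "opening": opening from 0.0 (shut) to 1.0 (fully open); "grip_force": force on a finger pad.
Only numpy, scipy, OpenCV 4.12 (cv2) and the standard library are available. Lean on these libraries where they do the work, as an engineer would, in place of code of your own. Each camera call takes 0.05 s, during which the arm holds its last target. There are 200 camera calls.

## Working session

There is one attempt and no reset: what is moved stays moved. The work goes in short steps, Python scripts to look and compute and a tool call to move; the robot and the scene stay as the last step left them, time stands still between calls to the robot, and variables do not carry over. Pictures are saved under pics/ and viewed, at most 10 in all, crops included, and the job is handed in when it is done.

Besides the shell and the picture viewer there is one more tool, called after "Emit:" by a JSON object that holds its "api" and its "payload", one argument or row to a line. carry_out: Moves the arm, as the interface text tells. Its arguments: {"type":"object","properties":{"series":{"type":"array","items":{"type":"array","items":{"type":"number"}}}},"required":["series"]}

```bash
mkdir -p pics; ls; cat > h.py <<'E'
from cell import env
import numpy as np, cv2
def snap(n):
    im,d=env.read_camera(n); np.savez(f'/tmp/{n}.npz',im=im,d=d); return im,d
def world(n,d,cal=None):
    c=env.get_calibration(n);K=np.array(c['intrinsics']);T=np.array(c['cam_to_world'])
    v,u=np.mgrid[:480,:640]
    x=(u-K[0,2])/K[0,0]*d;y=(v-K[1,2])/K[1,1]*d
    P=np.stack([x,-y,-d,np.ones_like(d)],-1)
    return (P@T.T)[...,:3]
E
python3 - <<'E'
from h import *
for n in('scene','top'):
    im,d=snap(n); cv2.imwrite(f'pics/{n}0.png',im[...,::-1]); c=env.get_calibration(n); print({k:np.round(v,2).tolist() if not isinstance(v,str) else v for k,v in c.items()})
c=env.get_calibration('wrist');print(c)
s=env.state();print(s)
E
```

```text
pics
{'intrinsics': [[454.57, 0.0, 321.08], [0.0, 454.57, 239.24], [0.0, 0.0, 1.0]], 'cam_to_world': [[0.6, -0.48, 0.64, 1113.45], [0.8, 0.35, -0.49, -444.29], [0.01, 0.81, 0.59, 601.35], [0.0, 0.0, 0.0, 1.0]]}
{'intrinsics': [[470.47, 0.0, 322.82], [0.0, 470.47, 240.59], [0.0, 0.0, 1.0]], 'cam_to_world': [[-0.01, 0.99, -0.15, 400.39], [-1.0, -0.01, 0.01, 1.83], [0.01, 0.15, 0.99, 1013.09], [0.0, 0.0, 0.0, 1.0]]}
{'intrinsics': array([[371.64829954,   0.        , 320.14627825],
       [  0.        , 371.64829954, 239.91900771],
       [  0.        ,   0.        ,   1.        ]]), 'T_tool_cam': array([[ 9.61995270e-05,  9.59254766e-01,  2.82542535e-01,
         7.96151850e+01],
       [ 9.99999973e-01, -1.52203946e-04,  1.76266685e-04,
        -4.08026545e-01],
       [ 2.12088747e-04,  2.82542511e-01, -9.59254755e-01,
         1.98198093e+01],
       [ 0.00000000e+00,  0.00000000e+00,  0.00000000e+00,
         1.00000000e+00]])}
{'t': 0.1, 'joints': array([-1.24157745e+00,  4.91493411e-01,  1.55938229e+00, -2.51095113e-05,
        1.09169601e+00, -1.05589777e-01]), 'qvel': array([ 6.79270912e-05,  2.99121501e-05, -1.40550151e-03,  1.79166756e-03,
       -1.67389560e-03,  4.08083656e-04]), 'tau': array([ 1.88925369e-03, -6.13623548e+01, -2.58606201e+01,  6.93686306e-02,
        4.70290531e-02, -3.25233327e-05]), 'eef_pos': array([ 263.28938728, -566.80808998,  404.22588092]), 'tcp_rot': array([-3.14061671e+00, -8.10386566e-05,  4.34820203e-01]), 'ft_force': array([0.52396713, 0.07238304, 0.24692425]), 'moment': array([ 0.01107231,  0.02174049, -0.00796889]), 'grip_force': 0.0, 'opening': 0.9962723906790035}
```

View pics/top0.png

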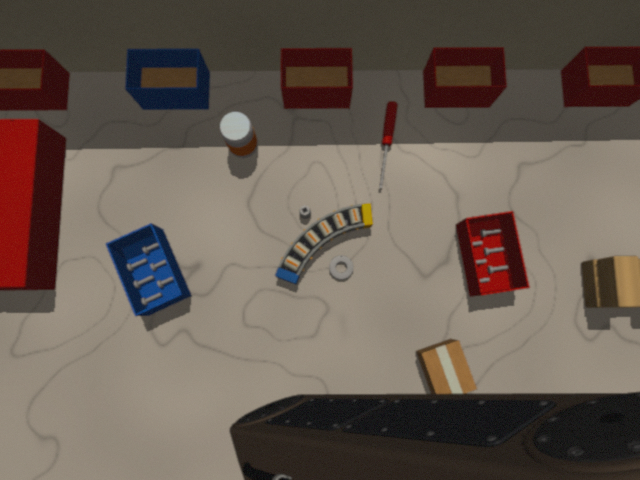

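View pics/scene0.png

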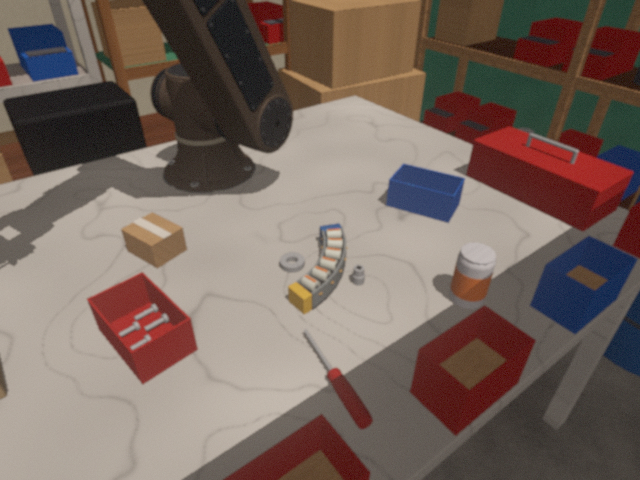

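The top view shows the rail with its yellow end at (367,214) and its blue end at (288,275). The socket is at (305,212), outside the curve, and the bearing at (341,267), inside it. The scene view agrees: yellow is nearest the camera and the rollers carry orange stripes.

```bash
cat >> h.py <<'E'
A=(np.arange(1,7)-3.5)*34/200
def tops(p):
    x,y,w=p; c,s=np.cos(w),np.sin(w)
    l=np.stack([-200+200*np.cos(A),200*np.sin(A)],1)
    return l@np.array([[c,s],[-s,c]])+[x,y]
def fit(P,im):
    """pose from cloud: end-block colours for the direction, then arc fit on high points"""
    from scipy.optimize import least_squares
    im=im.astype(int);r,g,b=im[...,0],im[...,1],im[...,2];z=P[...,2]
    reg=(z>33)&(z<60)&(np.hypot(P[...,0]-BOX[0],P[...,1]-BOX[1])<140)
    ye=P[reg&(r>110)&(g>85)&(b<0.5*g)&(r<1.6*g)&(z>37)];bl=P[reg&(b>1.5*r)&(b>70)&(z>37)]
    Y,B=ye.mean(0),bl.mean(0); w=np.arctan2(B[1]-Y[1],B[0]-Y[0])-np.pi/2
    print('ye',len(ye),Y.round(1),'bl',len(bl),B.round(1),'dist',np.hypot(*(B-Y)[:2]).round(1),'exp',round(400*np.sin(.56),1))
    m=(Y+B)[:2]/2; off=200*(1-np.cos(.56))
    p=np.r_[m+off*np.array([np.cos(w),np.sin(w)]),w]
    return p
BOX=(480,0)
E
python3 - <<'E'
import h; from h import *
for n in('top','scene'):
    q=np.load(f'/tmp/{n}.npz');P=world(n,q['d'])
    if n=='top':
        print(P[214,367],P[275,288],P[245,320],'bench',P[300,400],P[330,300]); h.BOX=P[245,320,:2]
    p=fit(P,q['im']);print(p.round(3));print(tops(p).round(1))
    if n=='top': print('socket',P[211,305],'bearing',P[260,341])
E
```

```text
[ 600.90532496 -102.72832385   36.08270086] [473.260385    64.47057496  38.91389836] [535.51998036  -2.43175055  36.9175667 ] bench [ 420.04646819 -172.5887677    -0.47078633] [359.38000351  41.77505698  -2.31439071]
ye 191 [591.7 -84.   41.2] bl 179 [473.1  67.1  39.5] dist 192.0 exp 212.5
[556.409  10.389   0.666]
[[593.3 -65.5]
 [582.5 -33.3]
 [566.3  -3.4]
 [545.4  23.3]
 [520.2  46.1]
 [491.5  64.3]]
socket [608.84952348  28.5804125   35.24627902] bearing [506.1926972  -47.13936279  11.28583724]
ye 162 [ 605.4 -105.7   40.1] bl 44 [473.   62.   40.3] dist 213.7 exp 212.5
[563.155  -2.911   0.668]
[[600.3 -78.7]
 [589.3 -46.5]
 [573.1 -16.7]
 [552.1  10. ]
 [526.8  32.7]
 [498.1  50.8]]
```

Emit:
{"api": "carry_out", "payload": {
  "series": [
    [0.06,-0.05,0.01,-2,0],
    [0.12,-0.1,0.02,-4,0],
    [0.17,-0.145,0.03,-6,0],
    [0.22,-0.19,0.04,-8,0],
    [0.27,-0.23,0.05,-10,0],
    [0.32,-0.27,0.055,-12,0],
    [0.36,-0.31,0.06,-13.4,0],
    [0.4,-0.34,0.07,-13.4,0],
    [0.433,-0.369,0.074,-13.4,0],
    [0.433,-0.369,0.074,-13.4,0],
    [0.433,-0.369,0.074,-13.4,0],
    [0.433,-0.369,0.074,-13.4,0]
  ]
}}

```text
t: 1.6
eef_pos: [500.2, -50.9, 330.8]
tcp_rot: [3.141, 0.0, 0.667]
ft_force: [-0.5, -0.6, 0.5]
opening: 0.004
grip_force: 0.0
```

```bash
cat >> h.py <<'E'
from scipy.spatial.transform import Rotation as R
def wworld(d,s):
    c=env.get_calibration('wrist');K=c['intrinsics'];v,u=np.mgrid[:480,:640]
    a=(u-K[0,2])/K[0,0];b=(v-K[1,2])/K[1,1];th=np.hypot(a,b)+1e-9;t=np.tan(th)/th*d
    P=np.stack([a*t,-b*t,-d],-1);T=c['T_tool_cam'];P=P@T[:3,:3].T+T[:3,3]
    return P@R.from_euler('xyz',s['tcp_rot']).as_matrix().T+s['eef_pos']
E
python3 - <<'E'
from h import *
s=env.state();im,d=snap('wrist');cv2.imwrite('pics/w1.png',im[...,::-1])
np.savez('/tmp/ws.npz',p=s['eef_pos'],r=s['tcp_rot']);print(s['t'],s['eef_pos'],s['tcp_rot'],s['opening'],s['ft_force'])
im,d=snap('top')
E
```

```text
1.6 [500.23403856 -50.94738542 330.81558301] [3.14144925e+00 1.78368764e-04 6.67392991e-01] 0.00440470140587778 [-0.45238954 -0.55200456  0.53661531]
```

View pics/w1.png

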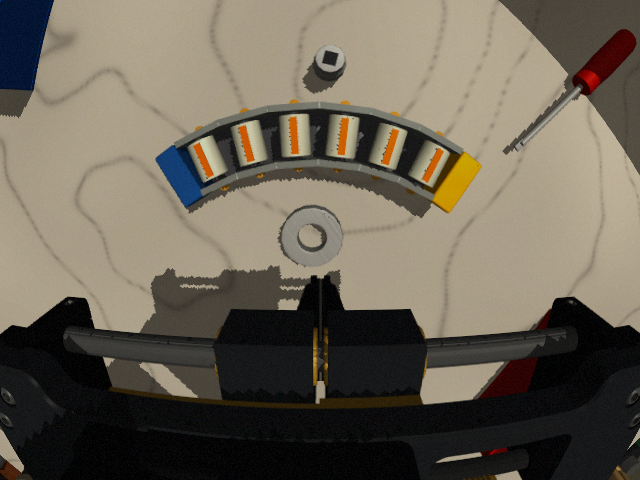

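The wrist view is clear. The six orange stripes run from (205,160) at roller 6 to (435,162) at roller 1, with the blue block at (180,178) and the yellow at (458,182). The fingers are closed at (320,280). I'll fit the rail pose to the stripes and blocks.

```bash
cat >> h.py <<'E'
def railfit(im,d,s):
    from scipy.optimize import least_squares
    hsv=cv2.cvtColor(im,cv2.COLOR_RGB2HSV);P=wworld(d,s);P=np.where(np.isfinite(P),P,0)
    win=np.zeros((480,640),bool);win[85:225,145:495]=1
    z=P[...,2]
    def comps(lo,hi,amin,cond):
        m=cv2.inRange(hsv,lo,hi).astype(bool)&win&cond
        n,l,st,_=cv2.connectedComponentsWithStats(m.astype(np.uint8))
        return [P[l==i] for i in range(1,n) if st[i,4]>=amin]
    st=[np.median(p,0) for p in comps((5,150,90),(18,255,255),80,z>42)]
    st=np.array(st);ye=comps((19,150,90),(32,255,255),300,z>35);bl=comps((100,120,50),(125,255,255),300,z>35)
    Y=[p[abs(p[:,2]-np.percentile(p[:,2],70))<3].mean(0) for p in ye];B=[p[abs(p[:,2]-np.percentile(p[:,2],70))<3].mean(0) for p in bl]
    print('stripes\n',st.round(1),'\nY',np.round(Y,1),'B',np.round(B,1),'bench',P[330,100],P[60,200])
    Y,B=Y[0],B[0];dirn=(B-Y)[:2];st=st[np.argsort(st[:,:2]@dirn)]
    f=lambda p:(tops(p)-st[:,:2]).ravel()
    r=least_squares(f,[560,0,np.arctan2(dirn[1],dirn[0])-np.pi/2]);print('pose',r.x.round(3),'res',np.round(r.fun,1))
    return r.x,st
E
python3 - <<'E'
from h import *
q=np.load('/tmp/wrist.npz');w=np.load('/tmp/ws.npz')
p,st=railfit(q['im'],q['d'],dict(eef_pos=w['p'],tcp_rot=w['r']));print(tops(p).round(1))
E
```

```text
stripes
 [[550.3  12.7  51.4]
 [571.  -14.3  51.5]
 [525.5  35.7  51.5]
 [586.1 -44.7  51.4]
 [497.3  54.6  51.5]
 [596.5 -77.2  51.5]] 
Y [[ 600.4 -103.4   41.1]] B [[473.6  65.5  41.1]] bench [485.31674981  16.5770388  232.0812039 ] [552.55236639 120.46366404   0.87604647]
pose [ 5.61111e+02 -5.25000e-01  6.45000e-01] res [ 0.   0.   0.2  0.  -0.2 -0.2 -0.  -0.1  0.1  0.2 -0.   0. ]
[[596.5 -77.1]
 [586.3 -44.7]
 [570.7 -14.5]
 [550.3  12.6]
 [525.6  35.9]
 [497.3  54.6]]
```

```bash
cat >> h.py <<'E'
PO=np.array([561.111,-.525,.645])
def path(sarc):
    "arc length from roller 1 -> world xy, yaw"
    a=-.425+np.asarray(sarc)/200; c,s=np.cos(PO[2]),np.sin(PO[2])
    l=np.stack([-200+200*np.cos(a),200*np.sin(a)],1)
    return l@np.array([[c,s],[-s,c]])+PO[:2], PO[2]+a
def rows(sarc,tipz,xy0=None,z0=None,yaw0=None):
    s=env.state();xy,yaw=path(sarc)
    xy0=s['eef_pos'][:2] if xy0 is None else np.array(xy0);z0=s['eef_pos'][2] if z0 is None else z0;yaw0=s['tcp_rot'][2] if yaw0 is None else yaw0
    d=xy-xy0;c,sn=np.cos(yaw0),np.sin(yaw0)
    out=np.stack([d@[c,sn],d@[sn,-c],z0-(np.asarray(tipz)+190)+0*yaw],1)/1000
    t=-np.degrees((yaw-yaw0+np.pi)%(2*np.pi)-np.pi)
    for r,q in zip(out,t): print('[%.4f, %.4f, %.4f, %.1f, 0],'%(*r,q),end=' ')
    print()
E
python3 - <<'E'
from h import *
rows([-28,-28],[75,47]);print(path([-28]))
E
```

```text
[0.0457, 0.1043, 0.0659, 33.6, 0], [0.0457, 0.1043, 0.0939, 33.6, 0], 
(array([[ 600.65138787, -104.78174891]]), array([0.08]))
```

Emit:
{"api": "carry_out", "payload": {
  "series": [
    [0.01,0.025,0.01,9,0],
    [0.02,0.05,0.025,18,0],
    [0.035,0.08,0.045,27,0],
    [0.0457,0.1043,0.06,33.6,0],
    [0.0457,0.1043,0.066,33.6,0],
    [0.0457,0.1043,0.066,33.6,0],
    [0.0457,0.1043,0.066,33.6,0],
    [0.0457,0.1043,0.066,33.6,0]
  ]
}}

```text
t: 2.7
eef_pos: [600.8, -103.1, 265.5]
tcp_rot: [3.141, -0.001, 0.083]
ft_force: [0.7, 0.7, -0.0]
opening: 0.001
grip_force: 0.0
```

```bash
python3 - <<'E'
from h import *
s=env.state();print(s['t'],s['eef_pos'],s['tcp_rot'],s['ft_force'])
rows([-28]*2+list(range(-23,8,5)),[60,47]+[47]*7)
im,d=snap('wrist');P=wworld(d,s);cv2.imwrite('pics/w2.png',im[...,::-1])
E
```

```text
2.7 [ 600.80845831 -103.13353686  265.50374296] [ 3.14117627e+00 -8.87411904e-04  8.28703647e-02] [ 0.65775373  0.67818232 -0.02425656]
[-0.0003, 0.0016, 0.0155, 0.2, 0], [-0.0003, 0.0016, 0.0285, 0.2, 0], [-0.0003, -0.0034, 0.0285, -1.3, 0], [-0.0005, -0.0084, 0.0285, -2.7, 0], [-0.0008, -0.0134, 0.0285, -4.1, 0], [-0.0012, -0.0183, 0.0285, -5.6, 0], [-0.0018, -0.0233, 0.0285, -7.0, 0], [-0.0025, -0.0283, 0.0285, -8.4, 0], [-0.0032, -0.0332, 0.0285, -9.9, 0],
```

View pics/w2.png

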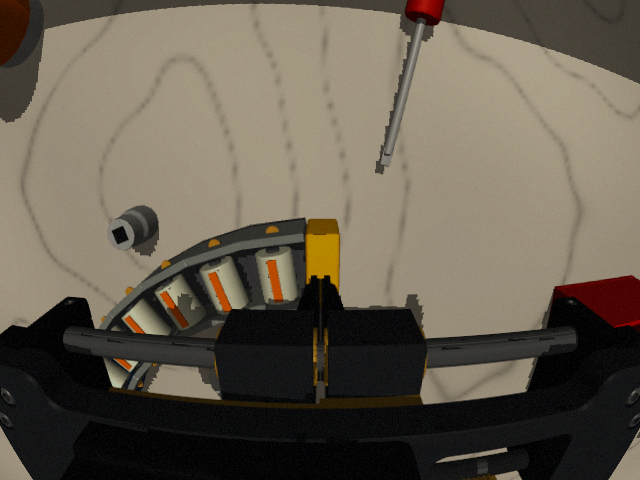

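The wrist view shows the closed fingertips above the yellow block at (321,285), with roller 1 just left at (275,275). Next I'll come down over the block and start onto roller 1 only, to check the force.

Emit:
{"api": "carry_out", "payload": {
  "series": [
    [0,0.001,0.0155,0,0],
    [0,0.001,0.0265,0,0],
    [0,0.001,0.028,0,0],
    [0,0.001,0.028,0,0],
    [-0.0003,-0.0034,0.028,-1.3,0],
    [-0.0005,-0.0084,0.028,-2.7,0],
    [-0.0008,-0.0134,0.028,-4.1,0],
    [-0.0012,-0.0183,0.028,-5.6,0],
    [-0.0018,-0.0233,0.028,-7.0,0],
    [-0.0025,-0.0283,0.028,-8.4,0]
  ]
}}

```text
t: 4.0
eef_pos: [596.3, -74.9, 236.9]
tcp_rot: [3.141, -0.0, 0.231]
ft_force: [-0.1, -0.3, 3.1]
opening: 0.004
grip_force: 1.2
```

```bash
python3 - <<'E'
from h import *
s=env.state();print(s['t'],s['eef_pos'],s['tcp_rot'],s['ft_force'],path([0]),s['moment'])
im,d=snap('wrist');im2,_=snap('scene');s=env.state();print(s['eef_pos'],s['ft_force'],s['moment'])
cv2.imwrite('pics/w3.png',np.hstack([im[190:400,90:490],cv2.resize(im2[215:320,270:370],(200,210),interpolation=2)])[...,::-1])
E
```

```text
4.0 [596.26616176 -74.93066008 236.87276155] [ 3.14138783e+00 -3.87241027e-04  2.30502867e-01] [-0.09073238 -0.28096962  3.05829319] (array([[596.47053648, -77.11876309]]), array([0.22])) [-0.03288007 -0.05712079  0.03395152]
[596.25297569 -74.74043712 236.81737306] [-0.87645621  0.45318357  2.88368769] [ 0.0099883  -0.02198682  0.0166382 ]
```

View pics/w3.png

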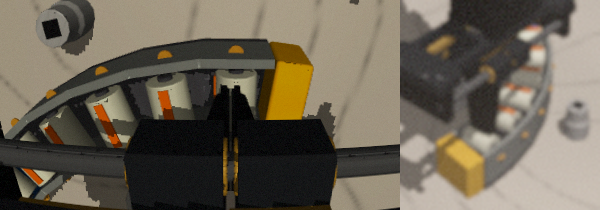

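Roller 1 (crop, 236,85) has its stripe moved towards the blue side, and the force is 3 N with the rail in place. Continuing along the arc about 0.7 mm higher.

```bash
python3 - <<'E'
from h import *
rows(np.arange(7,103,5),47.6)
E
```

```text
[-0.0004, -0.0046, -0.0008, -1.4, 0], [-0.0006, -0.0096, -0.0008, -2.9, 0], [-0.0009, -0.0146, -0.0008, -4.3, 0], [-0.0013, -0.0196, -0.0008, -5.7, 0], [-0.0019, -0.0246, -0.0008, -7.2, 0], [-0.0026, -0.0295, -0.0008, -8.6, 0], [-0.0034, -0.0345, -0.0008, -10.0, 0], [-0.0043, -0.0394, -0.0008, -11.4, 0], [-0.0054, -0.0443, -0.0008, -12.9, 0], [-0.0065, -0.0491, -0.0008, -14.3, 0], [-0.0078, -0.0539, -0.0008, -15.7, 0], [-0.0092, -0.0587, -0.0008, -17.2, 0], [-0.0108, -0.0635, -0.0008, -18.6, 0], [-0.0124, -0.0682, -0.0008, -20.0, 0], [-0.0142, -0.0729, -0.0008, -21.5, 0], [-0.0161, -0.0775, -0.0008, -22.9, 0], [-0.0181, -0.0821, -0.0008, -24.3, 0], [-0.0202, -0.0866, -0.0008, -25.8, 0], [-0.0224, -0.0911, -0.0008, -27.2, 0], [-0.0248, -0.0955, -0.0008, -28.6, 0],
```

Emit:
{"api": "carry_out", "payload": {
  "series": [
    [-0.0004,-0.0046,-0.0007,-1.4,0],
    [-0.0006,-0.0096,-0.0007,-2.9,0],
    [-0.0009,-0.0146,-0.0007,-4.3,0],
    [-0.0013,-0.0196,-0.0007,-5.7,0],
    [-0.0019,-0.0246,-0.0007,-7.2,0],
    [-0.0026,-0.0295,-0.0007,-8.6,0],
    [-0.0034,-0.0345,-0.0007,-10.0,0],
    [-0.0043,-0.0394,-0.0007,-11.4,0],
    [-0.0054,-0.0443,-0.0007,-12.9,0],
    [-0.0065,-0.0491,-0.0007,-14.3,0],
    [-0.0078,-0.0539,-0.0007,-15.7,0],
    [-0.0092,-0.0587,-0.0007,-17.2,0],
    [-0.0108,-0.0635,-0.0007,-18.6,0],
    [-0.0124,-0.0682,-0.0007,-20.0,0],
    [-0.0142,-0.0729,-0.0007,-21.5,0],
    [-0.0161,-0.0775,-0.0007,-22.9,0],
    [-0.0181,-0.0821,-0.0007,-24.3,0],
    [-0.0202,-0.0866,-0.0007,-25.8,0],
    [-0.0224,-0.0911,-0.0007,-27.2,0],
    [-0.0248,-0.0955,-0.0007,-28.6,0]
  ]
}}

```text
t: 6.6
eef_pos: [550.3, 12.3, 237.5]
tcp_rot: [3.141, -0.0, 0.73]
ft_force: [1.0, -0.5, 2.1]
opening: 0.005
grip_force: 1.1
```

```bash
python3 - <<'E'
from h import *
s=env.state();print(s['t'],s['eef_pos'],s['tcp_rot'][2],s['ft_force'],path([102]))
rows(np.arange(107,203,5),47.3)
im,d=snap('wrist');cv2.imwrite('pics/w4.png',im[150:420,60:560,::-1])
E
```

```text
6.6 [550.27197149  12.34647486 237.52554715] 0.7295740748402317 [ 0.96238955 -0.48016241  2.11813177] (array([[550.32592708,  12.6092393 ]]), array([0.73]))
[0.0002, -0.0052, 0.0002, -1.5, 0], [-0.0000, -0.0102, 0.0002, -2.9, 0], [-0.0004, -0.0151, 0.0002, -4.3, 0], [-0.0008, -0.0201, 0.0002, -5.8, 0], [-0.0014, -0.0251, 0.0002, -7.2, 0], [-0.0020, -0.0300, 0.0002, -8.6, 0], [-0.0029, -0.0350, 0.0002, -10.1, 0], [-0.0038, -0.0399, 0.0002, -11.5, 0], [-0.0048, -0.0448, 0.0002, -12.9, 0], [-0.0060, -0.0496, 0.0002, -14.3, 0], [-0.0073, -0.0545, 0.0002, -15.8, 0], [-0.0087, -0.0593, 0.0002, -17.2, 0], [-0.0103, -0.0640, 0.0002, -18.6, 0], [-0.0119, -0.0687, 0.0002, -20.1, 0], [-0.0137, -0.0734, 0.0002, -21.5, 0], [-0.0156, -0.0780, 0.0002, -22.9, 0], [-0.0176, -0.0826, 0.0002, -24.4, 0], [-0.0197, -0.0871, 0.0002, -25.8, 0], [-0.0220, -0.0916, 0.0002, -27.2, 0], [-0.0243, -0.0960, 0.0002, -28.7, 0],
```

View pics/w4.png

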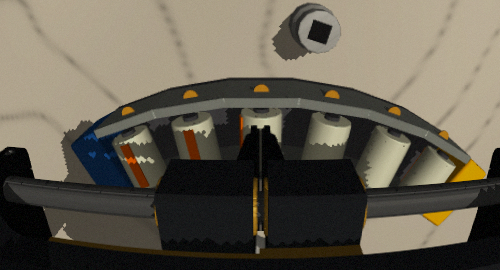

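Rollers 1–3 (crop, right of the fingers) no longer show stripes on top. Roller 4 is turning at (255,120), and rollers 5 and 6 are untouched. Continuing at the same height.

Emit:
{"api": "carry_out", "payload": {
  "series": [
    [0.0002,-0.005,0.0002,-1.5,0],
    [0,-0.01,0.0002,-2.9,0],
    [-0.0004,-0.015,0.0002,-4.3,0],
    [-0.0008,-0.02,0.0002,-5.8,0],
    [-0.0014,-0.025,0.0002,-7.2,0],
    [-0.002,-0.03,0.0002,-8.6,0],
    [-0.0029,-0.035,0.0002,-10.1,0],
    [-0.0038,-0.04,0.0002,-11.5,0],
    [-0.0048,-0.0448,0.0002,-12.9,0],
    [-0.006,-0.0496,0.0002,-14.3,0],
    [-0.0073,-0.0545,0.0002,-15.8,0],
    [-0.0087,-0.0593,0.0002,-17.2,0],
    [-0.0103,-0.064,0.0002,-18.6,0],
    [-0.0119,-0.0687,0.0002,-20.1,0],
    [-0.0137,-0.0734,0.0002,-21.5,0],
    [-0.0156,-0.078,0.0002,-22.9,0],
    [-0.0176,-0.0826,0.0002,-24.4,0],
    [-0.0197,-0.0871,0.0002,-25.8,0],
    [-0.022,-0.0916,0.0002,-27.2,0],
    [-0.0243,-0.096,0.0002,-28.7,0]
  ]
}}

```text
t: 9.15
eef_pos: [468.1, 67.7, 237.2]
tcp_rot: [3.142, 0.0, 1.231]
ft_force: [-0.9, 0.3, 0.0]
opening: 0.004
grip_force: 0.0
```

Emit:
{"api": "carry_out", "payload": {
  "series": [
    [0,-0.002,-0.008,0,0],
    [0,-0.002,-0.025,0,0],
    [0,-0.002,-0.055,0,0],
    [0,-0.002,-0.09,0,0],
    [-0.03,0.03,-0.09,10,0],
    [-0.06,0.06,-0.09,20,0],
    [-0.08,0.09,-0.09,28,0],
    [-0.08,0.09,-0.09,28,0],
    [-0.08,0.09,-0.09,28,0]
  ]
}}

```text
t: 10.28
eef_pos: [525.9, -37.6, 327.3]
tcp_rot: [-3.141, 0.0, 0.742]
ft_force: [-0.6, 0.9, -0.5]
opening: 0.006
grip_force: 0.0
```

```bash
python3 - <<'E'
from h import *
s=env.state();print(s['t'],s['eef_pos'],s['tcp_rot'][2],s['ft_force'])
im,d=snap('wrist');cv2.imwrite('pics/w5.png',im[...,::-1])
P=wworld(d,s);hsv=cv2.cvtColor(im,cv2.COLOR_RGB2HSV)
for lo,hi in(((19,150,90),(32,255,255)),((100,120,50),(125,255,255))):
    m=cv2.inRange(hsv,lo,hi).astype(bool)&(P[...,2]>38)&(P[...,2]<44)&(np.hypot(P[...,0]-560,P[...,1])<140)
    print(m.sum(),P[m].mean(0))
E
```

```text
10.275 [525.90207829 -37.59782453 327.33442454] 0.7415704831035448 [-0.56502305  0.94530111 -0.53487104]
1338 [ 600.61709802 -103.11380526   41.10910639]
1365 [473.90233996  65.70258075  41.0886246 ]
```

View pics/w5.png

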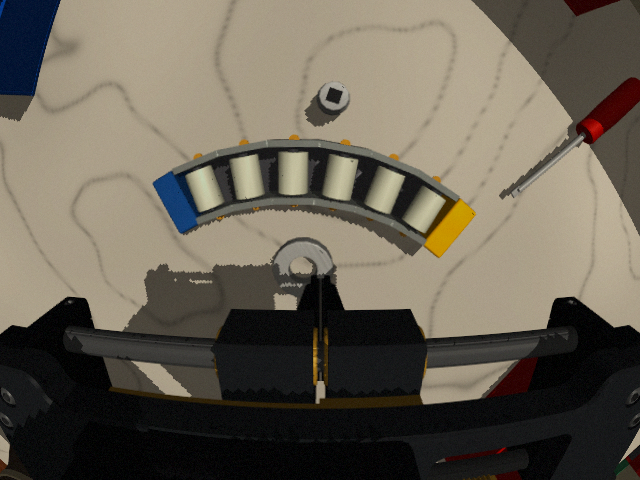

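The stripes have turned out of sight on all six rollers (205,188 to 425,208). The rail ends are within 0.5 mm of their first readings, and the arm is clear of everything.

```bash
python3 -c "
from h import *
print(env.job_done())"
```

```text
the job is handed in; nothing more can be done
None
```

All six rollers rolled forward in order from yellow to blue, with about 3 N at most in the force readings between moves; the rail's ends stayed within about 0.5 mm, and the job is handed in (no verdict was returned).

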